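# Hang the rinsed bottle on the drying peg

## Robot

A 7-joint arm with a two-finger parallel gripper is mounted at the origin on the work surface. World frame = base frame: x ahead of the robot, y to its left, z up, the work surface at z = 0. Lengths are in m, angles in degrees, forces in N, time in s.
With the tool pointing down it reaches from about 0.35 to 0.9 m from the base axis. Payload 8.1 kg.
Tool frame: the origin (TCP) lies at the very end of the fingers, on their centre line; the grasp point (between the pads) lies 19 mm behind it (manip.grip_point_offset is the distance from the TCP to the grasp point, in m); z points along the fingers, y is the direction in which the jaws open and shut (so a half turn about z gives the same grasp; the last joint's range is limited). The gripper opens to 85 mm and grips with 20 to 120 N. Pads are 22 mm wide; open, the fingers measure 114 mm over their backs; the gripper's body (76 mm by 85 mm) begins 54 mm behind the grasp point. The pads swing forward as they close: fully open they stand 13 mm farther back than shut.
Start: joints at [58.064, 24.895, 1.432, 90.138, -0.665, 64.973, -4.303], TCP at [0.275, -0.561, 0.193] pointing down, gripper open.
Joint ranges: [-149.89, 149.89], [-25.12, 119.58], [-72.63, 75.52], [4.76, 147.25], [-75.54, 255.54], [6.69, 114.76], [-157.13, 157.13]. Speed limits (degrees/s): [127.2, 127.2, 172.46, 172.46, 180, 180, 180].

## Interface

Orientations are given as [roll, pitch, yaw] about the fixed x, y, z axes, in that order (R = Rz(yaw) Ry(pitch) Rx(roll)).
In Python, from rig import manip gives the robot as it stands.
- The arm moves only by the shell command python3 -m pendant 'ROWS' [OPENING] [FORCE]. ROWS is JSON, a list of rows, each a list of 6 numbers: the shift along the world's x, y, z in m, then the turn, a rotation vector about the world's x, y, z in rad. A call has 1 to 20 rows; each row is the pose to reach, as a shift and turn from the pose commanded when the call began; what a row does not reach only later rows make up. A row lasts 1/10 s, in which the tool goes at most 50 mm and 8.59 degrees, less where a joint would pass 70% of its speed; a pose out of reach is approached as far as the arm can. A call with a gripper value outside its range is refused whole. OPENING is the gripper command: -1 is fully open, 1 is shut, values between are in proportion, set as the call begins (- or left out, the last holds). The fingers move at their own pace and stop on an object; FORCE is the grip in N (left out, the last holds). Time passes only in rows, so rows that repeat a pose let the fingers close. It gives the time, the measured TCP pose, the force and the opening at its end, in the units of the state.
- manip.sense(): the state, without advancing time (a new reading comes with each control period).
- manip.read_camera(name): name is "side" or "top"; returns (picture, depth): 384x512x3 uint8, blue, green, red; 384x512 float32, m along the optical axis (not along the pixel's ray), 0 where there is no reading.
- manip.calibration(name): a dict with "mtx" (3x3 intrinsics, pixels), "rvec" (rotation vector, rad) and "tvec" (3), from world to camera coordinates, as OpenCV has them. Camera axes: x right, y down, z forward; pixel columns grow to the right and rows downward; lengths in m; the calibration is good to about 2 mm. A picture is of the moment at which its call begins. calibration takes no time and is no camera call.
- manip.hand_in(): hands the job in, once; it reports no verdict.
Trained networks look in the newest picture that a camera, given by its name, has taken for a name from the list of things; names that differ only in an ending like _2 or _b are one class to them, and where a whole thing is asked for, a point or a joint stands for the part that bears it (a point fixed in the world has none). Each returns a list of dicts, best first, with "p" (0 to 1); they miss things now and then, are a little off and sometimes report something else, mostly with a low value. They report only what shows in the picture. A call takes as long as a camera call. They do not tell look-alikes from the thing itself.
- manip.search_frame(label, camera): "at" ([x, y, z] in m, in world coordinates, good to about 4 mm: the middle of the surface that is visible of it).
The state is a dict: "clock": time; "joint_positions": joint angles; "joint_vel": joint speeds; "tau": joint torques, N m; "tcp_pos": TCP position; "ee_rot": TCP orientation; "contact_force": force on the tool from outside, world axes, zero at the start; "ft_torque": the same for the moment, N m; "gripper_width": opening from 0.0 (shut) to 1.0 (fully open).
Only numpy, scipy, OpenCV 4.12 (cv2) and the standard library are available. Lean on these libraries where they do the work, as an engineer would, in place of code of your own. Each camera call takes 0.05 s, during which the arm holds its last target. There are 200 camera calls.

## Task

Two rinsed, uncapped bottles lie in the sloping draining cradles. Take the one with the red band, turn it upside down and lower it, neck over the empty blue drying peg, all the way down before you let go, so that it is left standing on its mouth on the peg's base. Leave the bottle with the yellow band where it is.

Things in the scene. Friction and masses are not known exactly. Their poses are not given: they have to be found in the camera images.
- bottle_red: Bottle to hang: open clear glass, red band, 125 mm long. Body 56 mm across, straight to 78 mm from the bottom; neck from 98 mm, 36 mm outside, 29 mm bore; hollow. Origin: centre of the outer bottom; z runs to the mouth. It lies loose in a cradle narrower than itself, mouth 20 degrees down, pointing roughly away from the robot, bottom 84 mm up. Grip across the body some 40 mm from the bottom.
- bottle_red_mouth (a point): Centre of that bottle's mouth rim, 125 mm from its bottom along z; axes are the bottle's. At the start about 41 mm above the table. The bottle weighs about 140 g.
- bottle_yellow: A bystander to leave alone: the same kind of bottle with a yellow band, in a second, like cradle (grey, fixed, 50 mm wide) about 200 mm to one side or the other. Origin and axes as for the red one.
- peg_stand: Empty drying peg, fixed: blue disc 110 mm across, 12 mm thick, with an upright round peg 9 mm across in its middle, tip 97 mm above the table (85 above the disc). Origin: centre of the disc's underside, on the table; z up along the peg. A like stand further to the left already carries a green-banded bottle: not to be used.
Not all that is in view belongs to the job. What is shaped like the bottle_red but purple is not meant.

How it is judged:
By the outcome, as a careful person would: the job done as asked, in the order asked, and still so for the second after the job is handed in, with the robot touching nothing.
It also fails if it takes over 43 s, if anything falls off the work surface, if the arm or the gripper's body presses on something with over 40 N, if the wrist force passes 120 N, or if a joint passes its speed limit or range.

## Working session

There is one attempt and no reset: what is moved stays moved. The work goes in short steps, Python scripts to look and compute and a shell command to move; the robot and the scene stay as the last step left them, time stands still between calls to the robot, and variables do not carry over. Pictures are saved under pics/ and viewed, about 8 in all and at most 12, crops included, and the job is handed in when it is done.

```bash
mkdir -p pics
python3 - <<'E'
from rig import manip
import cv2,numpy as np
s=manip.sense(); print(s['clock'],s['tcp_pos'],s['ee_rot'],s['gripper_width'])
for c in('side','top'):
    im,d=manip.read_camera(c); cv2.imwrite(f'pics/{c}0.png',im); np.save(f'{c}0.npy',d)
    k=manip.calibration(c); R=cv2.Rodrigues(np.array(k['rvec']))[0]; print(c,(-R.T@np.array(k['tvec']).ravel()).round(3),R[2].round(2),np.array(k['mtx'])[0,0])
    for n in('bottle_red','bottle_red_mouth','bottle_yellow','peg_stand'):
        for r in manip.search_frame(n,c): print(c,n,np.round(r['at'],4),round(r['p'],2))
E
```

```text
0.0 [ 0.27425732 -0.56097247  0.19172393] [-1.79908949e+02  6.96899549e-03  2.60545841e+01] 0.9972208823429235
side [0.347 0.675 0.64 ] [ 0.27 -0.77 -0.59] 449.9310712801665
side bottle_red [ 0.5966 -0.2789  0.0727] 0.8
side bottle_red [ 0.4296 -0.3313  0.0442] 0.76
side bottle_red_mouth [ 0.5975 -0.2748  0.0773] 0.81
side bottle_red_mouth [ 0.4308 -0.3306  0.0401] 0.65
side bottle_yellow [ 0.586  -0.0543  0.0804] 0.83
side peg_stand [0.5699 0.2686 0.013 ] 0.65
side peg_stand [ 0.5858 -0.0542  0.0806] 0.3
top [ 0.33  -0.048  1.315] [ 0.21 -0.   -0.98] 480.3030387484116
top bottle_red [ 0.4269 -0.3389  0.0541] 0.8
top bottle_red [ 0.5904 -0.289   0.0859] 0.78
top bottle_red_mouth [ 0.593  -0.2895  0.085 ] 0.87
top bottle_red_mouth [ 0.4291 -0.3451  0.049 ] 0.77
top bottle_yellow [ 0.5841 -0.0705  0.0843] 0.76
top peg_stand [0.5702 0.2619 0.0135] 0.72
```

View pics/side0.png

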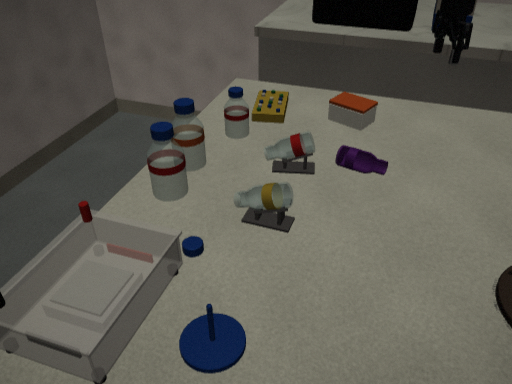

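View pics/top0.png

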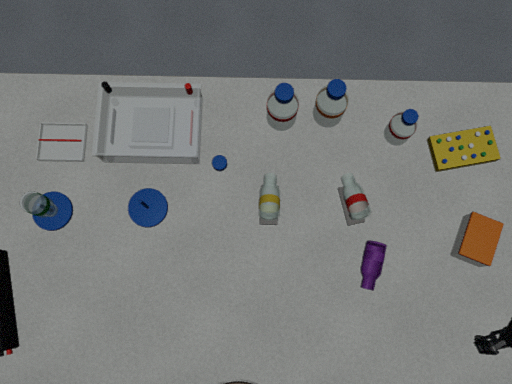

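Side view: red bottle at (290,147), mouth left/far; yellow at (265,197); empty peg at (212,340); purple look-alike at (362,160). In the top view, the red bottle runs from its bottom at (362,217) to its mouth at (347,178), and the empty peg is at (148,207). Next I'll measure the axes from the depth images.

```bash
cat > h.py <<'E'
from rig import manip
import cv2,numpy as np
def cloud(c,d):
    k=manip.calibration(c);K=np.array(k['mtx']);R=cv2.Rodrigues(np.array(k['rvec']))[0];t=np.array(k['tvec']).ravel()
    v,u=np.mgrid[0:d.shape[0],0:d.shape[1]]
    P=np.stack([(u-K[0,2])/K[0,0]*d,(v-K[1,2])/K[1,1]*d,d],-1)
    W=(P-t)@R; W[d<=0]=np.nan; return W
E
python3 - <<'E'
from h import *
im={c:cv2.imread(f'pics/{c}0.png') for c in('side','top')}
W={c:cloud(c,np.load(f'{c}0.npy')) for c in im}
cv2.imwrite('pics/crop0.png',np.hstack([cv2.resize(im['top'][165:235,320:390],(395,395),interpolation=2),cv2.resize(im['side'][110:190,250:330],(395,395),interpolation=2)]))
# profiles along bottles
for n,cx,cy in(('red',.5904,-.289),('yel',.5841,-.0705)):
  for c in W:
    w=W[c].reshape(-1,3); m=(np.hypot(w[:,0]-cx+.02,w[:,1]-cy)<.1)&(w[:,2]>.03)&(w[:,2]<.13)
    p=w[m]; print(n,c,len(p))
    q=p[:,:2]-p[:,:2].mean(0); ax=np.linalg.svd(q,full_matrices=0)[2][0]; ax*=np.sign(ax[0]); print(' psi',np.degrees(np.arctan2(ax[1],ax[0])))
    for x in np.arange(cx-.08,cx+.09,.01):
      s=p[abs(p[:,0]-x)<.005]
      if len(s)>2: print('  x%.3f n%d y %.3f..%.3f zmax %.3f at y %.3f'%(x,len(s),s[:,1].min(),s[:,1].max(),s[:,2].max(),s[s[:,2].argmax(),1]))
for c in W:
  h=cv2.cvtColor(im[c],cv2.COLOR_BGR2HSV); 
  red=((h[...,0]<8)|(h[...,0]>172))&(h[...,1]>130)&(h[...,2]>70)
  w=W[c]; m=red&(np.hypot(w[...,0]-.58,w[...,1]+.29)<.06); print(c,'redband',m.sum(),np.nanmean(w[m],0),np.argwhere(m).mean(0))
  b=(h[...,0]>105)&(h[...,0]<130)&(h[...,1]>150)&(np.hypot(w[...,0]-.57,w[...,1]-.265)<.075)
  p=w[b]; dsk=p[(abs(p[:,2]-.012)<.006)]; pg=p[p[:,2]>.03]
  (ex,ey),r=cv2.minEnclosingCircle(dsk[:,:2].astype(np.float32)); print(c,'disc',dsk.mean(0),ex,ey,r,'peg',len(pg),pg.mean(0),pg.max(0))
E
```

```text
red side 1086
 psi 14.549677947720005
  x0.540 n34 y -0.320..-0.282 zmax 0.085 at y -0.284
  x0.550 n99 y -0.334..-0.279 zmax 0.107 at y -0.298
  x0.560 n125 y -0.331..-0.276 zmax 0.109 at y -0.303
  x0.570 n108 y -0.316..-0.271 zmax 0.106 at y -0.306
  x0.580 n104 y -0.311..-0.270 zmax 0.102 at y -0.304
  x0.590 n108 y -0.316..-0.269 zmax 0.099 at y -0.307
  x0.600 n99 y -0.311..-0.267 zmax 0.096 at y -0.299
  x0.610 n95 y -0.302..-0.265 zmax 0.093 at y -0.297
  x0.620 n75 y -0.307..-0.264 zmax 0.087 at y -0.293
  x0.630 n65 y -0.299..-0.265 zmax 0.084 at y -0.296
  x0.640 n59 y -0.296..-0.268 zmax 0.077 at y -0.285
  x0.650 n54 y -0.292..-0.265 zmax 0.065 at y -0.292
  x0.660 n38 y -0.288..-0.265 zmax 0.062 at y -0.288
red top 917
 psi 15.126462005071705
  x0.540 n39 y -0.318..-0.283 zmax 0.090 at y -0.285
  x0.550 n102 y -0.332..-0.280 zmax 0.106 at y -0.303
  x0.560 n95 y -0.336..-0.277 zmax 0.110 at y -0.315
  x0.570 n87 y -0.331..-0.275 zmax 0.109 at y -0.310
  x0.580 n78 y -0.327..-0.273 zmax 0.105 at y -0.304
  x0.590 n82 y -0.326..-0.270 zmax 0.101 at y -0.305
  x0.600 n79 y
[... 1801 characters left out ...]
0.077 at y -0.064
  x0.644 n42 y -0.089..-0.053 zmax 0.068 at y -0.069
  x0.654 n45 y -0.089..-0.053 zmax 0.066 at y -0.075
  x0.664 n17 y -0.089..-0.056 zmax 0.060 at y -0.075
side redband 127 [ 0.58653217 -0.28640511  0.0902705 ] [140.98425197 295.17322835]
side disc [0.57014441 0.27055757 0.01145703] 0.5726568698883057 0.2649194598197937 0.05577288195490837 peg 154 [0.57176286 0.26749729 0.0647984 ] [0.57788274 0.26997998 0.09775126]
top redband 145 [ 0.59039453 -0.29528348  0.09133826] [198.64827586 355.6137931 ]
top disc [0.57224397 0.2633456  0.01085286] 0.5735126733779907 0.263811320066452 0.05416171997785568 peg 28 [0.5720994  0.26375811 0.0726306 ] [0.5764567  0.26828665 0.09659455]
```

View pics/crop0.png

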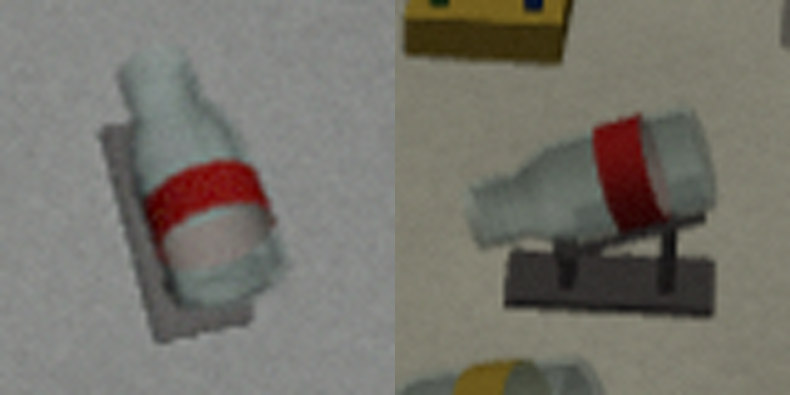

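The crop confirms the red band and clear glass, with a narrow cradle under the body. I'll fit the bottle model to both clouds.

```bash
cat > fit.py <<'E'
from h import *
from scipy.optimize import least_squares
p=[]
for c in('top','side'):
    w=cloud(c,np.load(f'{c}0.npy')).reshape(-1,3)
    p.append(w[(np.hypot(w[:,0]-.6,w[:,1]+.295)<.1)&(w[:,2]>.05)&(w[:,2]<.13)])
def ax(v): 
    a,b=v[3],v[4]; return np.array([np.cos(a)*np.cos(b),np.sin(a)*np.cos(b),-np.sin(b)])
def res(v,P):
    a=ax(v); q=P-v[:3]; s=q@a; r=np.linalg.norm(q-np.outer(s,a),axis=1)
    R=np.interp(s,[0,78e-3,98e-3,.125],[.028,.028,.018,.018])
    side=r-R; end=np.maximum(-s,s-.125)
    return np.where(end>0,np.hypot(end,np.maximum(side,0)),np.where(s<.125,np.where(abs(side)<abs(-s),side,-np.minimum(s,9)),0))
for P in(p[0],p[1],np.vstack(p)):
    r=least_squares(res,[.545,-.31,.084,.26,.35],args=(P,),loss='soft_l1',f_scale=.003)
    v=r.x;print(len(P),v[:3].round(4),np.degrees(v[3:]).round(2),np.median(abs(res(v,P))),'grip40',(v[:3]+.04*ax(v)).round(4))
E
python3 fit.py
```

```text
888 [ 0.5496 -0.3097  0.0823] [13.91 20.33] 0.0009786924015234948 grip40 [ 0.586  -0.3007  0.0684]
904 [ 0.5492 -0.3104  0.0827] [13.18 19.84] 0.0010157999915266502 grip40 [ 0.5858 -0.3019  0.0691]
1792 [ 0.5495 -0.3103  0.0825] [13.75 20.27] 0.001104536245354384 grip40 [ 0.586  -0.3014  0.0687]
```

```bash
cat > tgt.py <<'E'
from h import *
from scipy.spatial.transform import Rotation as Ro
def toolR(phi,psi):  # tool z phi below horizontal at azimuth psi (deg), tool x 'up-forward'
    h=np.array([-np.sin(np.radians(psi)),np.cos(np.radians(psi)),0])
    return Ro.from_rotvec(h*np.radians(phi-90))*Ro.from_euler('xyz',[180,0,psi],degrees=True)
def delta(pos,R):
    s=manip.sense(); R0=Ro.from_euler('xyz',s['ee_rot'],degrees=True)
    print('shift',(np.array(pos)-s['tcp_pos']).round(4),'rotvec',(R*R0.inv()).as_rotvec().round(4))
E
python3 - <<'E'
from tgt import *
R=toolR(57,13.7); z=R.as_matrix()[:,2]; print(z,R.as_matrix()[:,1])
g=np.array([.586,-.3013,.069]); print('grasp tcp',g+.019*z)
delta(g+.019*z-.13*z,R)
E
```

```text
[ 0.52914358  0.1289913  -0.83867057] [ 2.36838146e-01 -9.71549120e-01  9.71445147e-17]
grasp tcp [ 0.59605373 -0.29884917  0.05306526]
shift [ 0.2527  0.2458 -0.0304] rotvec [ 0.1962 -0.5427 -0.2096]
```

```bash
python3 -m pendant '[[0.03,0.03,0.03,0.02,-0.05,-0.02],[0.07,0.07,0.03,0.04,-0.12,-0.05],[0.11,0.1,0.03,0.07,-0.2,-0.08],[0.15,0.14,0.02,0.1,-0.3,-0.12],[0.18,0.18,0.01,0.14,-0.4,-0.16],[0.21,0.21,-0.01,0.17,-0.48,-0.19],[0.24,0.235,-0.02,0.19,-0.53,-0.205],[0.2527,0.2458,-0.0304,0.1962,-0.5427,-0.2096],[0.2527,0.2458,-0.0304,0.1962,-0.5427,-0.2096],[0.2527,0.2458,-0.0304,0.1962,-0.5427,-0.2096],[0.2527,0.2458,-0.0304,0.1962,-0.5427,-0.2096],[0.2527,0.2458,-0.0304,0.1962,-0.5427,-0.2096]]' -1 40
python3 - <<'E'
from tgt import *
s=manip.sense();print(s['joint_positions'],s['contact_force'])
R=toolR(57,13.7); z=R.as_matrix()[:,2]; g=np.array([.586,-.3013,.069])
delta(g-.111*z,R); delta(g+.019*z,R)
E
```

```text
clock: 1.7
tcp_pos: [0.527, -0.3173, 0.1628]
ee_rot: [179.9, -33.0, 13.7]
contact_force: [-0.0, -0.2, 0.4]
gripper_width: 1.0
[ 56.40235773  19.38657172 -16.34126181 115.04027955 -41.19020827
  33.41870004  -2.13979121] [-0.01994113 -0.24562824  0.37430563]
shift [ 0.0003  0.0017 -0.0007] rotvec [0.0015 0.0005 0.0017]
shift [ 0.0691  0.0185 -0.1098] rotvec [0.0015 0.0005 0.0017]
```

```bash
python3 -m pendant '[[0.014,0.005,-0.022,0.001,0,0.001],[0.028,0.009,-0.045,0.001,0,0.001],[0.042,0.012,-0.067,0.001,0,0.001],[0.05,0.014,-0.08,0.001,0,0.001],[0.058,0.016,-0.092,0.001,0,0.001],[0.064,0.0175,-0.102,0.001,0,0.001],[0.069,0.0185,-0.11,0.001,0,0.001],[0.069,0.0185,-0.11,0.001,0,0.001],[0.069,0.0185,-0.11,0.001,0,0.001]]'
python3 - <<'E'
from tgt import *
R=toolR(57,13.7); z=R.as_matrix()[:,2]; g=np.array([.586,-.3013,.069])
delta(g+.019*z,R)
for c in('top','side'):
    im,d=manip.read_camera(c);cv2.imwrite(f'pics/{c}1.png',im)
    a=im[140:250,290:420] if c=='top' else im[80:190,230:360]
    globals()[c]=cv2.resize(a,(395,334),interpolation=2)
cv2.imwrite('pics/crop1.png',np.hstack([top,side]))
E
```

```text
clock: 2.6
tcp_pos: [0.5961, -0.2974, 0.0523]
ee_rot: [-179.9, -33.0, 13.7]
contact_force: [0.1, 0.2, 0.2]
gripper_width: 1.001
shift [-0.0001 -0.0014  0.0008] rotvec [-0.0009  0.0001 -0.0008]
```

View pics/crop1.png

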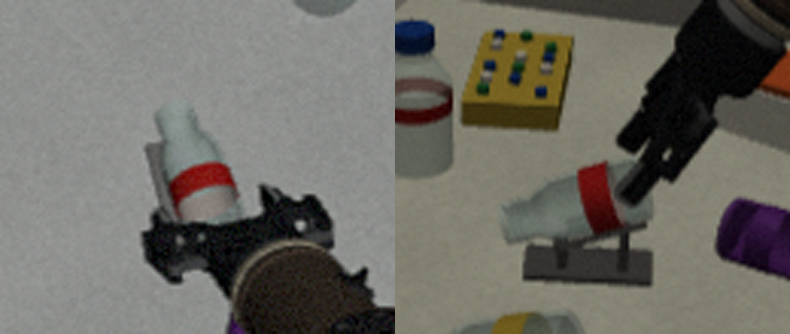

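The fingers straddle the bottle body just behind the band with no contact. Closing now.

```bash
python3 -m pendant '[[0,-0.001,0,0,0,0],[0,-0.001,0,0,0,0],[0,-0.001,0,0,0,0],[0,-0.001,0,0,0,0],[0,-0.001,0,0,0,0],[0,-0.001,0,0,0,0],[0,-0.001,0,0,0,0],[0,-0.001,0,0,0,0],[0,-0.001,0,0,0,0],[0,-0.001,0,0,0,0]]' 1 60 && python3 -m pendant '[[0,0,0.01,0,0,0],[0,0,0.02,0,0,0],[0,0,0.035,0,0,0],[0,0,0.055,0,0,0],[0,0,0.08,0,0,0],[0,0,0.11,0,0,0],[0,0,0.14,0,0,0],[0,0,0.17,0,0,0],[0,0,0.19,0,0,0],[0,0,0.2,0,0,0],[0,0,0.2,0,0,0]]'
python3 - <<'E'
from tgt import *
s=manip.sense();print(s['joint_positions'])
g=np.array([.5725,.2645])
for th in(37,30):
  for psi in (13.7,25): R=toolR(90+th,psi); z=R.as_matrix()[:,2]; delta(np.r_[g,.097+.11]+.019*z,R)
for c in('top','side'):
    im,d=manip.read_camera(c);cv2.imwrite(f'pics/{c}2.png',im);np.save(f'{c}2.npy',d)
    a=im[100:250,290:440] if c=='top' else im[40:190,230:380]
    globals()[c]=cv2.resize(a,(395,395),interpolation=2)
cv2.imwrite('pics/crop2.png',np.hstack([top,side]))
E
```

```text
clock: 3.7
tcp_pos: [0.5969, -0.3003, 0.0532]
ee_rot: [179.9, -33.1, 13.7]
contact_force: [-1.6, -4.2, 6.2]
gripper_width: 0.602
clock: 4.8
tcp_pos: [0.5965, -0.2978, 0.2537]
ee_rot: [180.0, -33.1, 13.8]
contact_force: [-0.1, -0.2, -1.5]
gripper_width: 0.598
[ 43.70491115  15.78310827  -8.8799343  104.6079657  -33.95961271
  42.2745518  -18.56535888]
shift [-0.0351  0.5595 -0.0619] rotvec [-0.2903  1.1881 -0.0021]
shift [-0.0344  0.5574 -0.0619] rotvec [-0.4064  1.1554  0.1699]
shift [-0.0333  0.56   -0.0632] rotvec [-0.2612  1.0694 -0.0021]
shift [-0.0326  0.5582 -0.0632] rotvec [-0.3658  1.04    0.1748]
```

View pics/crop2.png

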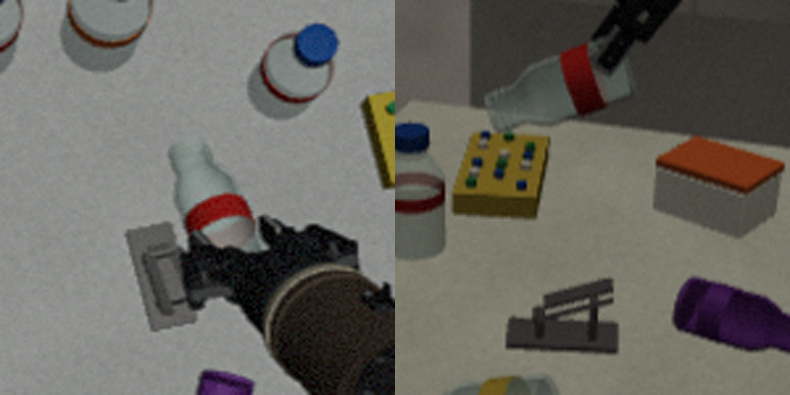

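The bottle is held cleanly and clear of the cradle. Now I'll carry it across while turning it.

```bash
python3 -m pendant '[[0,0.01,0,-0.006,0.02,0.001],[-0.002,0.03,0.005,-0.018,0.06,0.004],[-0.004,0.06,0.01,-0.036,0.12,0.009],[-0.006,0.095,0.015,-0.058,0.2,0.014],[-0.009,0.13,0.02,-0.083,0.28,0.02],[-0.011,0.165,0.02,-0.106,0.36,0.026],[-0.013,0.2,0.02,-0.13,0.44,0.032],[-0.015,0.235,0.02,-0.153,0.52,0.038],[-0.017,0.27,0.02,-0.177,0.6,0.044],[-0.019,0.305,0.02,-0.2,0.68,0.05],[-0.021,0.34,0.02,-0.224,0.76,0.055],[-0.024,0.375,0.02,-0.248,0.84,0.061],[-0.026,0.41,0.02,-0.271,0.92,0.067],[-0.028,0.445,0.015,-0.295,1.0,0.073],[-0.03,0.48,0.01,-0.315,1.07,0.078],[-0.032,0.51,0.005,-0.33,1.12,0.082],[-0.033,0.535,0,-0.339,1.15,0.084],[-0.034,0.55,0,-0.345,1.17,0.085],[-0.035,0.558,0,-0.345,1.17,0.085],[-0.035,0.558,0,-0.345,1.17,0.085]]'; python3 -m pendant '[[0,0,0,0,0,0],[0,0,0,0,0,0],[0,0,0,0,0,0]]'
python3 - <<'E'
from tgt import *
s=manip.sense();print(s['joint_positions'])
g=np.array([.5725,.2645])
R=toolR(127,19.5); z=R.as_matrix()[:,2]; delta(np.r_[g,.26]+.019*z,R)
for c in('top','side'):
    im,d=manip.read_camera(c);cv2.imwrite(f'pics/{c}3.png',im);np.save(f'{c}3.npy',d)
a=np.hstack([cv2.resize(cv2.imread('pics/top3.png')[100:300,50:250],(395,395)),cv2.resize(cv2.imread('pics/side3.png')[180:380,110:310],(395,395))])
cv2.imwrite('pics/crop3.png',a)
E
```

```text
clock: 6.9
tcp_pos: [0.5533, 0.2601, 0.2473]
ee_rot: [-179.1, 33.7, 19.6]
contact_force: [-0.1, -1.0, -1.0]
gripper_width: 0.602
clock: 7.2
tcp_pos: [0.5541, 0.2572, 0.2477]
ee_rot: [-179.4, 33.7, 19.3]
contact_force: [-0.5, -0.3, -0.3]
gripper_width: 0.602
[ -23.71174005   47.62778725   -7.67157616   50.99268632   -1.28714179
  114.69549632 -101.69596327]
shift [ 0.0077  0.0035 -0.0029] rotvec [-0.0268  0.0514  0.0102]
```

View pics/crop3.png

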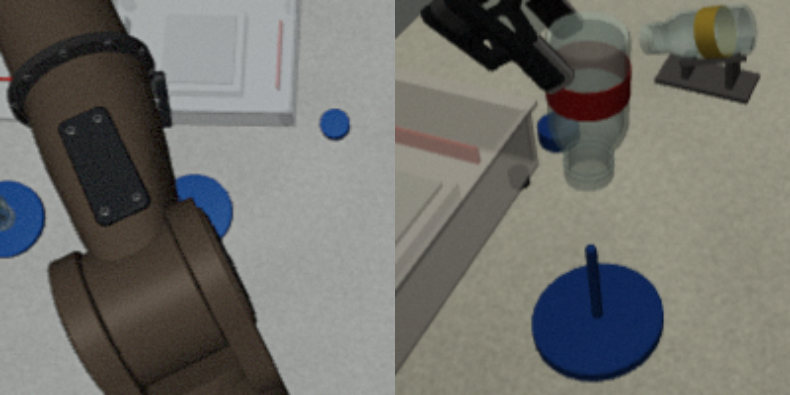

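Tilt is limited by joint 6 at its range end. The bottle hangs upside down above the peg. I'll fit the bottle's actual pose and check the tray height behind the peg.

```bash
cat > fit2.py <<'E'
from h import *
import sys
from scipy.optimize import least_squares
def fit(d,x0,y0,zb):
    w=cloud('side',d).reshape(-1,3)
    P=w[(np.hypot(w[:,0]-x0,w[:,1]-y0)<.045)&(w[:,2]>zb-.13)&(w[:,2]<zb+.01)&(w[:,1]>y0-.01)]
    def f(v):
        a=np.array([np.sin(v[3]),np.sin(v[4]),-1]);a/=np.linalg.norm(a)
        q=P-v[:3];s=q@a;r=np.linalg.norm(q-np.outer(s,a),axis=1)
        return np.where((s>.0)&(s<.125),r-np.interp(s,[0,.078,.098,.125],[.028,.028,.018,.018]),np.maximum(-s,s-.125))
    v=least_squares(f,[x0,y0,zb,0,0],loss='soft_l1',f_scale=.002).x
    a=np.array([np.sin(v[3]),np.sin(v[4]),-1]);a/=np.linalg.norm(a)
    print(len(P),'bottom',v[:3].round(4),'tilt x,y',np.degrees(v[3:]).round(1),'mouth',(v[:3]+.125*a).round(4),'med',np.median(abs(f(v))).round(4))
E
python3 - <<'E'
from fit2 import *
d=np.load('side3.npy'); fit(d,.565,.261,.303)
w=cloud('top',np.load('top0.npy')).reshape(-1,3)
for x in np.arange(.6,.9,.02):
    s=w[(abs(w[:,0]-x)<.01)&(w[:,1]>.12)&(w[:,1]<.42)]; print(round(x,2),s[:,2].max().round(3),np.percentile(s[:,2],50).round(3))
E
```

```text
3101 bottom [0.5651 0.2621 0.3032] tilt x,y [0. 0.] mouth [0.5651 0.2622 0.1782] med 0.0011
0.6 0.018 0.0
0.62 0.018 -0.001
0.64 0.007 -0.001
0.66 0.008 -0.002
0.68 0.007 -0.002
0.7 0.103 0.054
0.72 0.103 0.095
0.74 0.105 0.095
0.76 0.102 0.095
0.78 0.102 0.095
0.8 0.103 0.095
0.82 0.101 0.095
0.84 0.102 0.095
0.86 0.136 0.095
0.88 0.139 0.096
0.9 0.103 0.095
```

```bash
sed -i 's/\[x0,y0,zb,0,0\]/[x0,y0,zb,t,u]/; s/def fit(d,x0,y0,zb)/def fit(d,x0,y0,zb,t=0,u=0)/; s/f_scale=.002/f_scale=.002,x_scale=[.01,.01,.01,.1,.1]/' fit2.py
python3 - <<'E'
from fit2 import *
d=np.load('side3.npy')
for t,u in((0,0),(.1,0),(-.1,.05)): fit(d,.565,.261,.303,t,u)
E
```

```text
3101 bottom [0.5648 0.2619 0.3034] tilt x,y [0.7 0.7] mouth [0.5663 0.2634 0.1784] med 0.0011
3101 bottom [0.5622 0.2598 0.3023] tilt x,y [2.2 1.8] mouth [0.5669 0.2638 0.1775] med 0.0009
3101 bottom [0.5623 0.2605 0.304 ] tilt x,y [2.8 1.7] mouth [0.5683 0.2643 0.1792] med 0.0008
```

```bash
python3 -m pendant '[[0.001,0,-0.01,0,0,0],[0.002,0,-0.02,-0.005,0.01,0],[0.003,0,-0.03,-0.01,0.02,0],[0.004,0.001,-0.04,-0.015,0.03,0],[0.005,0.001,-0.05,-0.02,0.05,0.01],[0.005,0.001,-0.05,-0.0268,0.0514,0.01],[0.005,0.001,-0.05,-0.0268,0.0514,0.01],[0.005,0.001,-0.05,-0.0268,0.0514,0.01],[0.005,0.001,-0.05,-0.0268,0.0514,0.01]]'
python3 - <<'E'
from tgt import *
from fit2 import fit
s=manip.sense();print(s['joint_positions'],s['tcp_pos'],s['ee_rot'])
R=toolR(127,19.5); z=R.as_matrix()[:,2]; delta(np.r_[.5725,.2645,.21]+.019*z,R)
im,d=manip.read_camera('side');np.save('side4.npy',d)
fit(d,.57,.262,.25,.05,.02)
E
```

```text
clock: 8.2
tcp_pos: [0.5592, 0.2594, 0.1989]
ee_rot: [-179.9, 36.9, 19.6]
contact_force: [-0.2, -0.5, -1.4]
gripper_width: 0.604
[ -24.47482995   52.18648958   -6.3775635    50.15674778   -1.41965088
  114.17594972 -100.62550737] [0.55916875 0.25941826 0.19891488] [-179.9097337    36.86204393   19.61039425]
shift [ 0.0026  0.0013 -0.0041] rotvec [-0.002   0.0018 -0.001 ]
2758 bottom [0.5688 0.2629 0.2509] tilt x,y [2.4 1.3] mouth [0.5742 0.2658 0.1261] med 0.0009
```

```bash
sed -i 's/f_scale=.002/f_scale=.002,xtol=1e-12,ftol=1e-12,max_nfev=500/' fit2.py
python3 - <<'E'
from fit2 import *
for n,x,z in(('3',.565,.303),('4',.57,.25)):
  d=np.load(f'side{n}.npy')
  for t,u in((0,0),(.1,0),(-.1,.05)): fit(d,x,.262,z,t,u)
im,d=manip.read_camera('side')
k=manip.calibration('side');K=np.array(k['mtx'])
pr=lambda p:cv2.projectPoints(np.array(p,float),np.array(k['rvec']),np.array(k['tvec']),K,None)[0].reshape(-1,2)
a=np.linspace(0,2*np.pi,40)
big=cv2.resize(im[190:380,130:310],None,fx=3.1,fy=3.1,interpolation=2)
for z,r in((.25,.028),(.172,.028),(.152,.018),(.126,.018)): # vertical bottle at expected
    q=pr(np.c_[.5703+r*np.cos(a),.2632+r*np.sin(a),a*0+z]); cv2.polylines(big,[((q-[130,190])*3.1+1).astype(np.int32)],True,(0,255,0),1)
cv2.imwrite('pics/o4.png',big)
E
```

```text
3112 bottom [0.565 0.262 0.303] tilt x,y [0. 0.] mouth [0.565  0.2621 0.178 ] med 0.0011
3112 bottom [0.5622 0.2605 0.3031] tilt x,y [2.9 1.7] mouth [0.5685 0.2642 0.1784] med 0.0008
3112 bottom [0.5623 0.2605 0.3042] tilt x,y [2.8 1.7] mouth [0.5684 0.2643 0.1794] med 0.0008
2758 bottom [0.5699 0.2633 0.2509] tilt x,y [0.  0.4] mouth [0.5699 0.2641 0.1259] med 0.0007
2758 bottom [0.5676 0.2639 0.2509] tilt x,y [4.8 0.6] mouth [0.5781 0.2652 0.1263] med 0.0013
2758 bottom [0.572  0.2619 0.2512] tilt x,y [-4.8  2.3] mouth [0.5615 0.2669 0.1267] med 0.0018
```

View pics/o4.png

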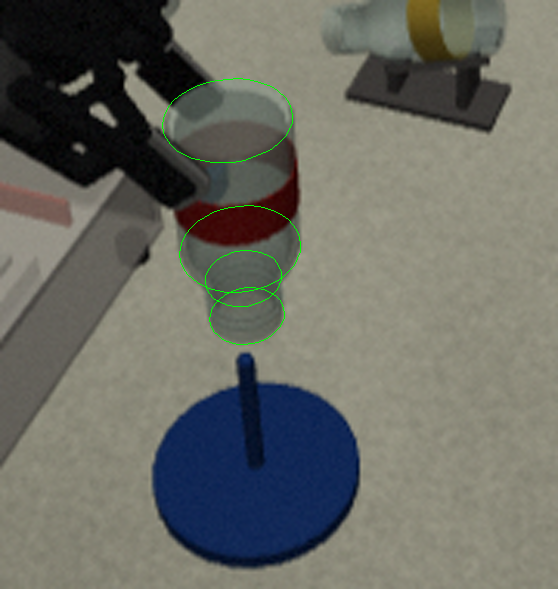

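The vertical-bottle overlay matches the picture, and the peg sits 2 mm ahead of the bottle's axis. Lowering to just above the base.

```bash
python3 -m pendant '[[0.002,0.001,-0.006,0,0,0],[0.0025,0.001,-0.015,0,0,0],[0.0025,0.001,-0.025,0,0,0],[0.0025,0.001,-0.035,0,0,0],[0.0025,0.001,-0.045,0,0,0],[0.0025,0.001,-0.055,0,0,0],[0.0025,0.001,-0.065,0,0,0],[0.0025,0.001,-0.075,0,0,0],[0.0025,0.001,-0.085,0,0,0],[0.0025,0.001,-0.094,0,0,0],[0.0025,0.001,-0.1,0,0,0],[0.0025,0.001,-0.104,0,0,0],[0.0025,0.001,-0.104,0,0,0],[0.0025,0.001,-0.104,0,0,0]]'
python3 - <<'E'
from tgt import *
s=manip.sense();print(s['joint_positions'])
im,d=manip.read_camera('side')
k=manip.calibration('side');K=np.array(k['mtx'])
pr=lambda p:cv2.projectPoints(np.array(p,float),np.array(k['rvec']),np.array(k['tvec']),K,None)[0].reshape(-1,2)
a=np.linspace(0,2*np.pi,40)
g=np.array(s['tcp_pos'])-.019*toolR(90+s['ee_rot'][1],s['ee_rot'][2]).as_matrix()[:,2]; print('grip',g)
R=toolR(127,19.5);delta([.5725,.2645,0]+.019*R.as_matrix()[:,2],R)
big=cv2.resize(im[220:384,130:310],None,fx=3.1,fy=3.1,interpolation=2)
for z,r in((.146,.028),(.068,.028),(.048,.018),(.022,.018)):
    q=pr(np.c_[g[0]+r*np.cos(a),g[1]+r*np.sin(a),a*0+z]); cv2.polylines(big,[((q-[130,220])*3.1+1).astype(np.int32)],True,(0,255,0),1)
cv2.imwrite('pics/o5.png',big)
E
```

```text
clock: 9.7
tcp_pos: [0.5616, 0.2603, 0.0944]
ee_rot: [-179.9, 36.9, 19.6]
contact_force: [0.1, -0.9, -1.7]
gripper_width: 0.599
[ -24.19493442   56.58448014   -6.5899273    55.61294381   -0.62047136
  104.44333811 -100.0252467 ]
grip [0.57232802 0.26417546 0.10963002]
shift [ 1.000e-04  3.000e-04 -1.098e-01] rotvec [-0.0017  0.0012 -0.001 ]
```

View pics/o5.png

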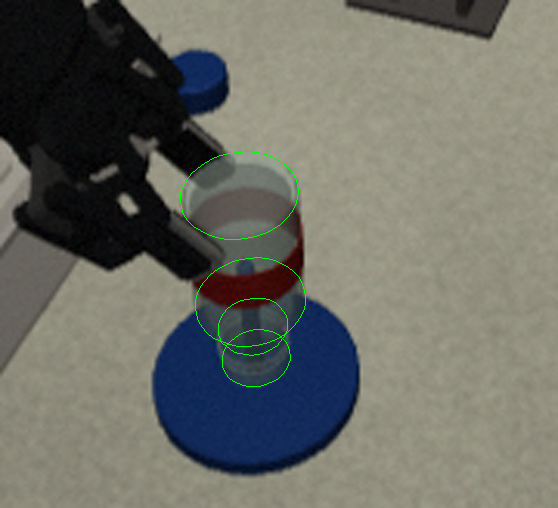

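The peg shows inside the neck, there is no side force, and about 10 mm remains. Lowering slowly to contact.

```bash
python3 -m pendant '[[0,0,-0.003,0,0,0],[0,0,-0.005,0,0,0],[0,0,-0.007,0,0,0],[0,0,-0.008,0,0,0],[0,0,-0.009,0,0,0],[0,0,-0.009,0,0,0]]'; python3 -m pendant '[[0,0,-0.001,0,0,0],[0,0,-0.001,0,0,0]]';python3 -m pendant '[[0,0,-0.001,0,0,0],[0,0,-0.001,0,0,0]]';python3 -m pendant '[[0,0,-0.001,0,0,0],[0,0,-0.001,0,0,0]]'
```

```text
clock: 10.35
tcp_pos: [0.5613, 0.2602, 0.085]
ee_rot: [-179.9, 37.0, 19.6]
contact_force: [0.1, -0.1, -1.7]
gripper_width: 0.602
clock: 10.55
tcp_pos: [0.5614, 0.2602, 0.0841]
ee_rot: [-179.9, 36.9, 19.6]
contact_force: [-0.9, 0.2, -1.2]
gripper_width: 0.603
clock: 10.75
tcp_pos: [0.5616, 0.2603, 0.0836]
ee_rot: [-179.9, 36.9, 19.6]
contact_force: [0.8, 1.1, 2.4]
gripper_width: 0.601
clock: 10.95
tcp_pos: [0.5618, 0.2605, 0.0835]
ee_rot: [-179.9, 36.9, 19.6]
contact_force: [1.6, 0.7, 7.1]
gripper_width: 0.606
```

```bash
python3 -m pendant '[[0,0,0.001,0,0,0],[0,0,0.001,0,0,0],[0,0,0.001,0,0,0],[0,0,0.001,0,0,0],[0,0,0.001,0,0,0]]' 0.1; python3 -m pendant '[[0,0,0,0,0,0],[0,0,0,0,0,0],[0,0,0,0,0,0],[0,0,0,0,0,0],[0,0,0,0,0,0],[0,0,0,0,0,0],[0,0,0,0,0,0],[0,0,0,0,0,0]]' -1; python3 -m pendant '[[0.003,0.001,0.004,0,0,0],[0.006,0.002,0.008,0,0,0],[0.011,0.004,0.016,0,0,0],[0.017,0.006,0.024,0,0,0],[0.023,0.008,0.032,0,0,0],[0.028,0.01,0.04,0,0,0],[0.034,0.012,0.048,0,0,0],[0.04,0.014,0.056,0,0,0],[0.045,0.016,0.064,0,0,0],[0.051,0.018,0.072,0,0,0],[0.057,0.02,0.08,0,0,0],[0.063,0.022,0.088,0,0,0],[0.068,0.024,0.096,0,0,0],[0.068,0.024,0.11,0,0,0],[0.068,0.024,0.12,0,0,0],[0.068,0.024,0.12,0,0,0],[0.068,0.024,0.12,0,0,0]]'
python3 - <<'E'
from tgt import *
from fit2 import fit
print(manip.sense()['joint_positions'])
im,d=manip.read_camera('side'); cv2.imwrite('pics/s6.png',cv2.resize(im,(800,600)))
fit(d,.572,.264,.137)
E
```

```text
clock: 11.45
tcp_pos: [0.5615, 0.2603, 0.0836]
ee_rot: [-179.9, 36.9, 19.6]
contact_force: [1.3, 0.3, 5.8]
gripper_width: 0.603
clock: 12.25
tcp_pos: [0.5614, 0.2603, 0.0832]
ee_rot: [-179.9, 36.9, 19.6]
contact_force: [0.4, -0.3, 0.2]
gripper_width: 1.001
clock: 13.95
tcp_pos: [0.6313, 0.2769, 0.2139]
ee_rot: [-179.0, 28.7, 17.1]
contact_force: [2.1, -3.6, 0.9]
gripper_width: 0.997
[-30.21004986  54.77202044  16.18014197  40.28231198 -15.79345128
 114.75048072 -93.51029134]
3113 bottom [0.573  0.2638 0.1364] tilt x,y [0.5 1.9] mouth [0.574  0.2681 0.0115] med 0.0009
```

View pics/s6.png

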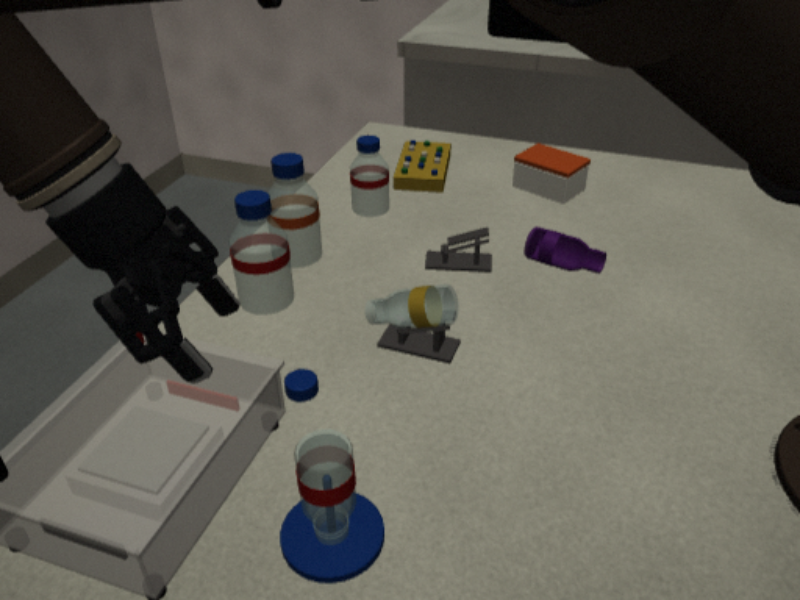

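Bottle stands on the peg base (mouth height 12 mm), and the yellow one is undisturbed. Joint 6 is at its range edge, so I'll ease off it, let things settle, then hand in.

```bash
python3 -m pendant '[[0,0,0.01,0.01,-0.04,0],[0,0,0.02,0.03,-0.1,0],[0,0,0.03,0.05,-0.17,0],[0,0,0.04,0.07,-0.24,0],[0,0,0.04,0.07,-0.24,0],[0,0,0.04,0.07,-0.24,0],[0,0,0.04,0.07,-0.24,0],[0,0,0.04,0.07,-0.24,0],[0,0,0.04,0.07,-0.24,0],[0,0,0.04,0.07,-0.24,0]]'
python3 - <<'E'
from tgt import *
from fit2 import fit
s=manip.sense();print(s['joint_positions'],s['joint_vel'],s['contact_force'])
im,d=manip.read_camera('side'); fit(d,.572,.264,.137)
for r in manip.search_frame('bottle_yellow','side'): print(r)
manip.hand_in()
E
```

```text
clock: 15.0
tcp_pos: [0.6249, 0.2824, 0.2447]
ee_rot: [-178.7, 15.5, 17.9]
contact_force: [0.0, -0.2, 0.0]
gripper_width: 0.999
[-33.63602469  41.46680397  15.43967343  57.54139826 -12.21765628
  97.59820058 -92.75380148] [-0.15809809 -0.52832785  0.08237908  0.08175658 -0.00164271 -0.15830219
  0.01971175] [ 0.01630716 -0.15414021  0.02312821]
3114 bottom [0.573  0.2637 0.136 ] tilt x,y [-0.   2.1] mouth [0.573  0.2683 0.011 ] med 0.001
{'at': [0.5869, -0.0504, 0.0802], 'p': 0.65}
the job is handed in; nothing more can be done
```

The red-banded bottle is upside down on the empty blue peg, standing on its mouth on the base, and I handed the job in at about 15 s of the 43 s allowed. I gripped it by the body, lifted it from its cradle and turned it while carrying it across. I then lowered it over the peg until the wrist felt about 7 N of contact, opened the fingers and backed away.

- **Placement:** the last depth fit put the mouth at about 11 mm, against the 12 mm disc top, and the bottle's bottom at 136 mm, against 137 mm expected. The bottle is within about 4 mm of the peg axis.
- **Robot clear:** the gripper was fully open and the force reading was near zero.
- **Yellow bottle:** it was found within about 4 mm of where it started, which is within the network's accuracy, and it looked undisturbed in the picture.
- **Disagreement:** that depth fit also showed a tilt of about 2 degrees. I put this down to the fit, because it depended on its starting guess and the bottle looks upright in the picture.
- **Joint 6 at its limit:** joint 6 reached its range end at 114.7 degrees during the turn and again at 114.75 on the retreat, against a limit of 114.76. No reading went past it. The tool fell a few degrees short of its commanded tilt each time. I corrected that before lowering, and eased off the limit at the end.

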